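# Set the sample bowl under the tipping scoop and fill it

### The arm

A 7-joint arm with a two-finger parallel gripper is mounted at the origin on the work surface. World frame = base frame: x ahead of the robot, y to its left, z up, the work surface at z = 0. Lengths are in mm, angles in rad, forces in N, time in s.
With the tool pointing down it reaches from about 400 to 875 mm from the base axis. Payload 4.4 kg.
Tool frame: the origin (TCP) lies between the finger pads; the fingertips stand 17 mm ahead of it and the grasp point (between the pads) lies 2 mm behind it; z points along the fingers, y is the line along which they close (so a half turn about z gives the same grasp; the last joint's range is limited). The gripper opens to 85 mm and grips with 20 to 120 N. Pads are 22 mm wide; open, the fingers measure 114 mm over their backs; the gripper's body (76 mm by 85 mm) begins 54 mm behind the grasp point. The pads swing forward as they close: fully open they stand 13 mm farther back than shut.
Start: joints at [-1.409, 0.628, 0.038, 1.517, -0.027, 0.996, -0.02], TCP at [146.768, 633.227, 248.313] pointing down, gripper open.
Joint ranges: [-3.06, 3.06], [-0.37, 2.12], [-1.25, 1.32], [0.18, 2.47], [-1.1, 4.24], [0.23, 1.98], [-2.94, 2.94]. Speed limits (rad/s): [2.57, 2.57, 3.14, 3.14, 3.14, 3.14, 3.14].

### API

Orientations are given as [roll, pitch, yaw] about the fixed x, y, z axes, in that order (R = Rz(yaw) Ry(pitch) Rx(roll)).
In Python, from cell import sensors, get_image, ctrl gives the robot as it stands.
- The arm moves only by the tool send_rows, never from a script. Its argument "series" is a list of rows, each a list of 3 entries, a list of its own where there are three numbers: the finger opening in mm, from 0 to 85.4, then the shift along the world's x, y, z in units of 60 mm (1.0 is 60 mm), then the turn, a rotation vector about the world's x, y, z in units of 5 degrees (1.0 is 5 degrees). A call has 1 to 8 rows; each row shifts and turns the commanded pose from where the row before left it; what a row does not reach is not made up. A row lasts 1/8 s, in which the tool goes at most 62.5 mm and 10.7 degrees, less where a joint would pass 70% of its speed; a pose out of reach is approached as far as the arm can. A call is refused whole if a number of a shift passes 1 or a number of a turn 1, either way. A call with a gripper value outside its range is refused whole. The fingers move at their own pace and stop on an object; the grip force is fixed at half the most. Time passes only in rows, so rows that do not move let the fingers close. It gives the time, the measured TCP pose, the force, the opening and the grip force at its end, in the units of the state.
- sensors.read_state(): the state, without advancing time (a new reading comes with each control period).
- get_image(name): name is "scene" or "top"; returns a dict with "img" (400x640x3 uint8, red, green, blue), "depth" (400x640 float32, mm along the optical axis (not along the pixel's ray), 0 where there is no reading), "vfov" (degrees; the focal length in pixels is half the picture's height over the tangent of half this angle, whatever the lens; pixels are square), "cx", "cy" (the principal point, pixels), "k1" (the pictures are not rectified: a ray, as slopes to the right and down, at radius r is drawn at 1 + k1 r^2 times it, then the intrinsics apply), "world_to_cam" (4x4, takes a point from world to camera coordinates). Camera axes: x right, y down, z forward; pixel columns grow to the right and rows downward; lengths in mm; the calibration is good to about 2 mm. A picture is of the moment at which its call begins.
- ctrl.finish_job(): hands the job in; it is judged then, once.
The state is a dict: "clock": time; "qpos": joint angles; "qd": joint speeds; "tau": joint torques, N m; "eef_pos": TCP position; "tool_rot": TCP orientation; "force": force on the tool from outside, world axes, zero at the start; "torque": the same for the moment, N m; "width": finger opening in mm; "gripper_force": force on a finger pad.
Only numpy, scipy, OpenCV 4.12 (cv2) and the standard library are available. Lean on these libraries where they do the work, as an engineer would, in place of code of your own. Each camera call takes 0.05 s, during which the arm holds its last target. There are 200 camera calls.

### The job

Move the white bowl from the wide wooden deck onto the narrow plank, standing level and centred on the brass spot. Then turn the red crank to tip the steel scoop right over so that all four caramels fall into the bowl, and turn it back until the scoop is fully upright. Leave the bowl centred on the spot with the caramels in it, and leave the jam jar, green caddy, pepper mill and black cup where they stand.

Things in the scene. Friction and masses are not known exactly. Their poses are not given: they have to be found in the camera images.
- stand: Wooden display stand, fixed. Origin: on the counter (z = 0) below the brass spot; z up. A wide light-wood deck, top at z = 60 mm, covers x -150..150, y -330..-90 mm. From its edge a narrow plank, 46 mm wide in x, 18 mm thick, top flush with the deck, runs along +y from y = -90 to 65 mm. Posts for the scoop (8 x 14 mm, 200 high) at x = +-52, y = 72 mm, on a 150 x 70 x 8 mm foot plate at y = 85 mm
- spot (a point): Centre of the flat brass spot (38 mm across) on the plank's top, 60 mm above the counter; axes as the stand's. The spot lies 90 mm beyond the deck's edge
- bowl: White ceramic bowl, loose, about 0.3 kg, too wide to span with the gripper: 130 mm across at the rim, 114 mm at the foot, 42 mm high, wall 4 mm, floor 5 mm. Origin: centre of its underside; z up. It starts on the deck and slides when pushed
- scoop (a joint): Tilt (rad) of the steel scoop about its axis. 0 = upright (stop), grows as it tips towards the plank (its top moves to the stand's -y), stop at 2.0. It stays where left; turning takes about 2 to 3 N at the crank. The caramels begin to slide out at about 1.2 rad and are all out at 2.0. Tipped, its lip clears the bowl's rim by about 25 mm
- crank (a point): Middle of the red crank grip, a fixed round bar 14 mm thick along the stand's x on the scoop's -x side: bar from x = -62 to -117 mm, point at -94 mm. It turns with the scoop, 60 mm from the axis: scoop upright, it leans 1.0 rad back (+y) from straight above the axis; at 2.0 rad it leans 1.0 rad forward. Its 8 mm thick arm is at x = -62 mm
- caramel0: Wrapped caramel, orange block 22 x 18 x 16 mm, 12 g, starting in the scoop. Origin: centre of its underside
- caramel1: The same, red
- caramel2: The same, yellow
- caramel3: The same, green
- jam: Bystander: red jam jar with a black cap, 54 mm across, 60 mm high, standing on the deck near one corner by the plank. Origin: centre of its underside
- caddy: Bystander: green tea caddy, 48 x 48 x 62 mm, standing on the deck near the other corner by the plank. Origin: centre of its underside
- mill: Bystander: wooden pepper mill, 54 mm across, 155 mm high, on the counter on the stand's +x side. Origin: centre of its underside
- cup: Bystander: black espresso cup, 62 mm across, 55 mm high, on the counter on the stand's -x side. Origin: centre of its underside
- axis (a point): Centre of the scoop's level tilting axis, which runs along the stand's x; at x = 0, y = 72, z = 190 mm of the stand; axes turn with the scoop. Upright, the open-topped scoop is 84 mm wide (x), its floor 33 mm below this point, its back 57 mm behind (+y), its sloping spout reaching 56 mm in front (-y) and 30 mm above it
There are look-alikes about, which are no part of the job. Of the things shaped like the bowl, the white one is meant.

How it is judged:
By the outcome, as a careful person would: the job done as asked, in the order asked, and still so for the second after the job is handed in, with the robot touching nothing.
It also fails if it takes over 72 s, if anything falls off the work surface, if the arm or the gripper's body presses on something with over 40 N, if the wrist force passes 120 N, or if a joint passes its speed limit or range.

## Working session

There is one attempt and no reset: what is moved stays moved. The work goes in short steps, Python scripts to look and compute and a tool call to move; the robot and the scene stay as the last step left them, time stands still between calls to the robot, and variables do not carry over. Pictures are saved under pics/ and viewed, at most 10 in all, crops included, and the job is handed in when it is done.

Besides the shell and the picture viewer there is one more tool, called after "Call:" as a command line: name --argument value ..., lists and objects as JSON in quotes. send_rows: Moves the arm, as the interface text tells. Its arguments: {"type":"object","properties":{"series":{"type":"array"}},"required":["series"]}

```bash
ls; mkdir -p pics; cat > h.py <<'E'
import numpy as np, cv2
from cell import sensors, get_image, ctrl
def grab(n,save=None):
    d=get_image(n)
    if save: cv2.imwrite('pics/'+save,d['img'][:,:,::-1])
    d['f']=200/np.tan(np.radians(d['vfov']/2)); return d
def slopes(d,u,v):
    x=(u-d['cx'])/d['f'];y=(v-d['cy'])/d['f'];X,Y=x,y
    for _ in range(20):
        s=1+d['k1']*(X*X+Y*Y);X,Y=x/s,y/s
    return X,Y
def cloud(d):
    v,u=np.mgrid[:400,:640];X,Y=slopes(d,u.astype(float),v.astype(float))
    Z=d['depth'];P=np.stack([X*Z,Y*Z,Z,np.ones_like(Z)],-1)
    W=P@np.linalg.inv(d['world_to_cam']).T; W[Z==0]=np.nan
    return W[...,:3]
def onplane(d,u,v,z):
    X,Y=slopes(d,u,v);T=np.linalg.inv(d['world_to_cam']);o=T[:3,3];r=T[:3,:3]@[X,Y,1]
    return o+r*(z-o[2])/r[2]
E
python3 - <<'E'
from h import *
s=sensors.read_state();print({k:np.round(v,3) for k,v in s.items()})
for n in('scene','top'):
    d=grab(n,n+'0.png');np.save(n+'.npy',cloud(d));print(n,d['vfov'],d['k1'],np.round(np.linalg.inv(d['world_to_cam'])[:3,3]))
E
```

```text
pics
{'clock': np.float64(0.0), 'qpos': array([-1.409,  0.629,  0.038,  1.518, -0.027,  0.996, -0.02 ]), 'qd': array([-0.001,  0.001, -0.001, -0.   ,  0.   , -0.001, -0.   ]), 'tau': array([-0.0000e+00, -5.6341e+01,  1.2270e+00, -1.9344e+01,  1.1000e-02,
        1.0000e-02, -0.0000e+00]), 'eef_pos': array([146.593, 632.614, 247.391]), 'tool_rot': array([-3.14 , -0.   ,  2.914]), 'force': array([ 0.014, -0.1  ,  0.137]), 'torque': array([-0.019,  0.057,  0.08 ]), 'gripper_force': np.float64(0.0), 'width': np.float64(85.52)}
scene 50.03569698063277 -0.008464680517567507 [1053.   80.  818.]
top 52.22526419138221 -0.019029471731868516 [ 401.  -39. 1031.]
```

View pics/scene0.png

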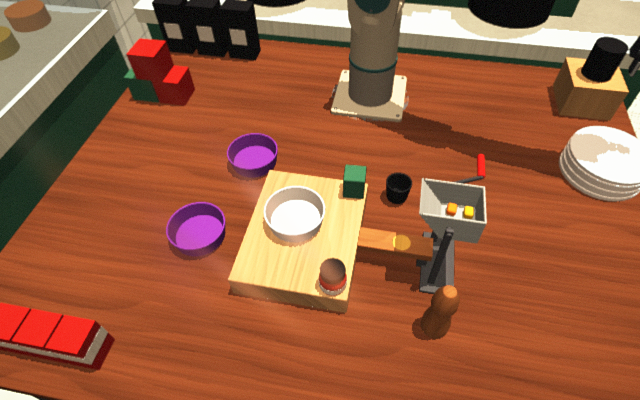

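View pics/top0.png

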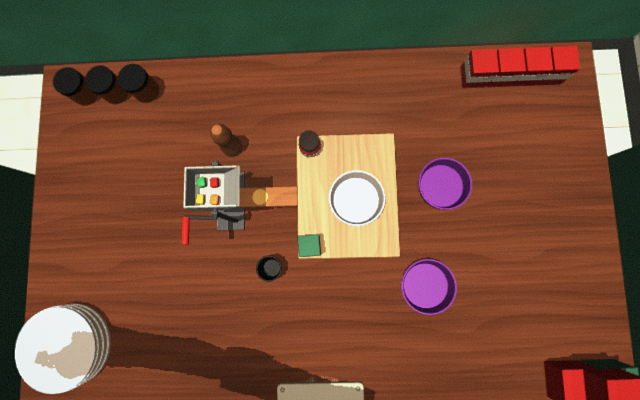

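Bowl-shaped things in the top view: purple (445,183), purple (429,286) and white (357,198). The white one on the deck is the one meant. The plank runs left to the brass spot at about (260,197), and the crank grip is at (185,230).

```bash
cat > meas.py <<'E'
from h import *
from scipy.optimize import least_squares
def circ(P,r=None):
    f=lambda p:np.hypot(P[:,0]-p[0],P[:,1]-p[1])-(p[2] if r is None else r)
    s=least_squares(f,[*P.mean(0)[:2],60],loss='soft_l1',f_scale=1.5);return s.x
def bowl(d,W=None,zr=102):
    W=cloud(d) if W is None else W; im=d['img'].astype(int)
    return W
E
python3 - <<'E'
from meas import *
d=grab('top');W=np.load('top.npy');im=d['img'].astype(int)
z=W[...,2]
deck=(abs(z-60)<5)&(im[...,0]>im[...,2]+50)
deck[:,:290]=0;deck[:,405:]=0
P=W[deck][:,:2].astype(np.float32);r=cv2.minAreaRect(P);print('deck',r,cv2.boxPoints(r).round(1).tolist(), np.median(z[deck]))
m=(abs(z-102)<4);m[:,:325]=0;m[:,392:]=0
Q=W[m];print('rim',len(Q),circ(Q),np.median(z[m]))
# wall outer extents
q=Q[:,:2];print('enclosing',cv2.minEnclosingCircle(q.astype(np.float32)))
print('spot',onplane(d,260,197.5,60),'floor',np.median(z[170:225,335:380]))
c=np.median
for n,(u,v) in dict(jam=(309,142),caddy=(309,245),mill=(219,132),cup=(269,267),crank=(185,230),crank2=(185,243),crank0=(185,218)).items(): print(n,W[v,u].round(1))
red=(im[...,0]>140)&(im[...,1]<60)&(im[...,2]<60);red[:,:175]=0;red[:,195:]=0;red[:210]=0;red[250:]=0
R=W[red];print('red',R.min(0).round(1),R.max(0).round(1),np.median(R,0).round(1))
def crop(b,x0,x1,y0,y1,n,k):
    cv2.imwrite(n,cv2.resize(d['img'][y0:y1,x0:x1,::-1],None,fx=k,fy=k,interpolation=cv2.INTER_CUBIC))
crop(d,170,400,120,290,'pics/crop1.png',3.4)
E
```

```text
deck ((547.7120971679688, -72.27976989746094), (257.33831787109375, 300.3540954589844), 89.57330322265625) [[396.6000061035156, -199.8000030517578], [696.9000244140625, -202.10000610351562], [698.7999877929688, 55.29999923706055], [398.5, 57.5]] 59.676125490850154
rim 322 [ 533.1150559  -101.05369765   62.23761999] 101.28988445041824
enclosing ((533.6119384765625, -101.17453002929688), 64.60543823242188)
spot [546.29778761 128.86434519  60.        ] floor nan
jam [662.8   3.8 120.1]
caddy [426.9   9.6 123.7]
mill [685.4 205.3 150.7]
cup [378.6 117.    6.8]
crank [460.4 250.1 230.6]
crank2 [434.8 250.5 228.3]
crank0 [484.6 251.4 228.2]
red [433.  245.5  -2.2] [487.2 344.4 230.9] [462.6 250.9 227.6]
```

View pics/crop1.png

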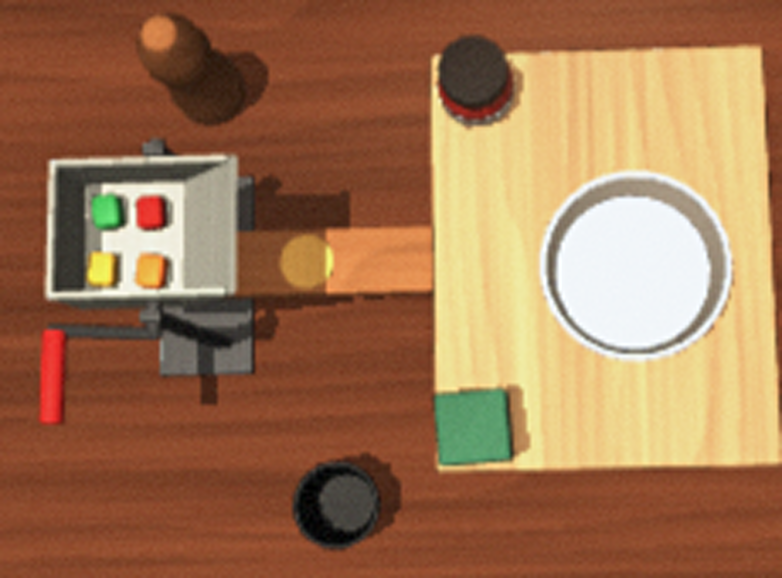

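```bash
python3 - <<'E'
from meas import *
for n in('top','scene'):
    d=grab(n);W=cloud(d);im=d['img'].astype(int);z=W[...,2];x=W[...,0];y=W[...,1]
    hsv=cv2.cvtColor(d['img'],cv2.COLOR_RGB2HSV).astype(int)
    on=(abs(z-60)<6)
    pl=on&(abs(x-547)<30)&(y>50)&(y<190)
    for a in range(55,185,10):
        s=pl&(abs(y-a)<5)
        if s.sum(): print(n,a,'x',x[s].min().round(1),x[s].max().round(1),s.sum(),hsv[s].mean(0).round())
    dk=on&(y<35)&(y>-230)&(x>350)&(x<720)
    e=[]
    for a in range(-180,-20,20):
        s=dk&(abs(y-a)<10); e.append((a,x[s].min(),x[s].max()))
    e=np.array(e);print('edges',np.polyfit(e[:,0],e[:,1],1),np.polyfit(e[:,0],e[:,2],1), 'mid x',e[:,1:].mean(), 'y',y[dk].min())
    m=(abs(z-102)<4)&(np.hypot(x-533,y+101)<75);print('rim',m.sum(),circ(W[m]),cv2.minEnclosingCircle(W[m][:,:2].astype(np.float32)))
    b=pl&(hsv[...,0]>=17);b&=(hsv[...,1]>120);print('brass',b.sum(),circ(W[b])[:2],cv2.minEnclosingCircle(W[b][:,:2].astype(np.float32)) if b.any() else 0)
E
```

```text
top 55 x 525.3 569.9 76 [ 12. 164. 220.]
top 65 x 525.4 570.4 76 [ 12. 165. 220.]
top 75 x 526.2 570.2 82 [ 12. 165. 221.]
top 85 x 526.4 570.8 80 [ 12. 165. 221.]
top 95 x 526.6 571.7 84 [ 12. 165. 222.]
top 105 x 527.2 571.6 76 [ 13. 163. 224.]
top 115 x 525.6 571.8 77 [ 17. 160. 199.]
top 125 x 526.1 572.1 77 [ 16. 169. 172.]
top 135 x 526.2 572.1 77 [ 16. 169. 176.]
top 145 x 526.4 570.5 76 [ 14. 169. 156.]
top 155 x 526.2 570.5 75 [ 11. 170. 126.]
top 165 x 526.6 571.3 76 [ 11. 169. 124.]
top 175 x 526.7 571.1 81 [ 12. 162. 124.]
edges [6.36421805e-03 3.98729264e+02] [4.80828090e-03 6.96795193e+02] mid x 547.147741037642 y -202.05903745388775
rim 331 [ 533.17450768 -101.05840414   62.21087049] ((533.3355102539062, -100.99516296386719), 64.5391845703125)
brass 169 [548.52118614 128.4663023 ] ((548.662109375, 128.55967712402344), 18.688159942626953)
scene 55 x 525.1 570.5 93 [ 14. 176. 237.]
scene 65 x 523.5 571.1 95 [ 14. 177. 234.]
scene 75 x 521.8 571.0 95 [ 14. 176. 236.]
scene 85 x 525.4 570.2 96 [ 14. 176. 235.]
scene 95 x 523.8 571.5 97 [ 14. 176. 235.]
scene 105 x 523.9 570.8 94 [ 14. 175. 238.]
scene 115 x 523.0 570.0 97 [ 17. 172. 237.]
scene 125 x 524.3 570.3 98 [ 15. 189. 196.]
scene 135 x 523.9 571.4 95 [ 16. 188. 201.]
scene 145 x 524.2 570.5 96 [ 15. 188. 192.]
scene 155 x 523.7 572.7 100 [ 12. 186. 157.]
scene 165 x 523.8 571.1 99 [ 11. 187. 153.]
scene 175 x 524.8 571.5 98 [ 11. 186. 148.]
edges [6.38382570e-03 3.96287768e+02] [3.98726280e-03 6.96668695e+02] mid x 545.9078216675273 y -198.0970772532261
rim 402 [532.48446707 -97.3299995   62.25605776] ((531.5889282226562, -97.5304946899414), 65.92144775390625)
brass 211 [547.82686471 131.7573132 ] ((547.4874877929688, 131.11965942382812), 19.781936645507812)
```

Call:
send_rows --series '[[85,[0.4,-0.8,0.08],[0,0,0.325]],[85,[0.4,-0.8,0.08],[0,0,0.325]],[85,[0.4,-0.8,0.08],[0,0,0.325]],[85,[0.4,-0.8,0.08],[0,0,0.325]],[85,[0.4,-0.8,0.08],[0,0,0.325]],[85,[0.4,-0.8,0.08],[0,0,0.325]],[85,[0.4,-0.8,0.08],[0,0,0.325]],[85,[0.4,-0.8,0],[0,0,0.325]]]'

```text
clock: 1.25
eef_pos: [339.7, 247.8, 282.5]
tool_rot: [3.141, 0.001, -3.141]
force: [1.7, -0.6, -0.8]
width: 85.2
gripper_force: 0.0
```

Call:
send_rows --series '[[85,[0.4,-0.85,0],[0.27,0,0]],[85,[0.4,-0.85,0],[0.27,0,0]],[85,[0.4,-0.85,0],[0.27,0,0]],[85,[0.4,-0.85,0],[0.27,0,0]],[85,[0.4,-0.85,0],[0.27,0,0]],[85,[0.4,-0.85,-0.2],[0.27,0,0]],[85,[0.4,-0.85,-0.3],[0.27,0,0]],[85,[0.4,-0.85,-0.3],[0.27,0,0]]]'

```text
clock: 2.25
eef_pos: [531.6, -160.4, 233.5]
tool_rot: [2.952, 0.001, 3.141]
force: [1.2, 0.4, 0.4]
width: 84.8
gripper_force: 0.0
```

```bash
python3 - <<'E'
from h import *
s=sensors.read_state();print(s['eef_pos'],s['tool_rot'],s['qpos'].round(2))
E
```

```text
[ 531.60675248 -160.38979201  233.52564326] [2.95213259e+00 7.58792955e-04 3.14085334e+00] [ 0.26  0.55  0.14  1.75 -0.31  0.94  2.14]
```

Call:
send_rows --series '[[85,[0,0,-0.6],[0,0,0]],[85,[0,0,-0.7],[0,0,0]],[85,[0,0,-0.6],[0,0,0]],[85,[0,0,-0.3],[0,0,0]],[85,[0,0,-0.23],[0,0,0]],[85,[0,0,0],[0,0,0]]]'

```text
clock: 3.0
eef_pos: [530.8, -158.7, 88.0]
tool_rot: [2.953, -0.001, 3.141]
force: [0.4, 0.2, 0.5]
width: 85.1
gripper_force: 0.0
```

Call:
send_rows --series '[[0,[0,0,0],[0,0,0]],[0,[0,0,0],[0,0,0]],[0,[0,0,0],[0,0,0]],[0,[0,0,0],[0,0,0]],[0,[0,0,0],[0,0,0]],[0,[0,0,0],[0,0,0]]]'

```text
clock: 3.75
eef_pos: [530.9, -158.8, 88.4]
tool_rot: [2.953, 0.0, 3.141]
force: [0.2, -0.0, 3.1]
width: 2.8
gripper_force: 60.6
```

Call:
send_rows --series '[[0,[0,0,0.1],[0,0,0]],[0,[0,0,0.1],[0,0,0]],[0,[0,0,0],[0,0,0]]]'

```text
clock: 4.12
eef_pos: [531.0, -159.0, 100.5]
tool_rot: [2.954, 0.001, 3.141]
force: [0.2, 0.3, -2.6]
width: 3.0
gripper_force: 59.9
```

```bash
cat >> meas.py <<'E'
def rimfit(n,c,z0=102,tol=12):
    d=grab(n);W=cloud(d);im=d['img'].astype(int)
    white=(im.min(-1)>90)&(im.max(-1)-im.min(-1)<60)
    m=(np.hypot(W[...,0]-c[0],W[...,1]-c[1])<80)&(abs(W[...,2]-z0)<tol)&white
    P=W[m]; k=abs(np.hypot(*(P[:,:2]-np.array(c)).T)-63)<6; P=P[k]
    a=np.linalg.lstsq(np.c_[P[:,0]-c[0],P[:,1]-c[1],np.ones(len(P))],P[:,2],rcond=None)[0]
    print(n,len(P),'plane slope x,y,z0',a.round(3),'centre',circ(P).round(1));return d
E
python3 - <<'E'
from meas import *
print(sensors.read_state()['force'])
rimfit('top',(532,-99),112);d=rimfit('scene',(532,-99),112)
cv2.imwrite('pics/lift.png',cv2.resize(d['img'][120:320,200:480,::-1],None,fx=2.5,fy=2.5))
E
```

```text
[ 0.15362682  0.33526907 -2.60981726]
top 449 plane slope x,y,z0 [-8.0000e-03  1.2000e-02  1.1071e+02] centre [ 532.1 -100.7   61.3]
scene 545 plane slope x,y,z0 [ 2.90000e-02 -0.00000e+00  1.10371e+02] centre [532.  -97.4  61.7]
```

View pics/lift.png

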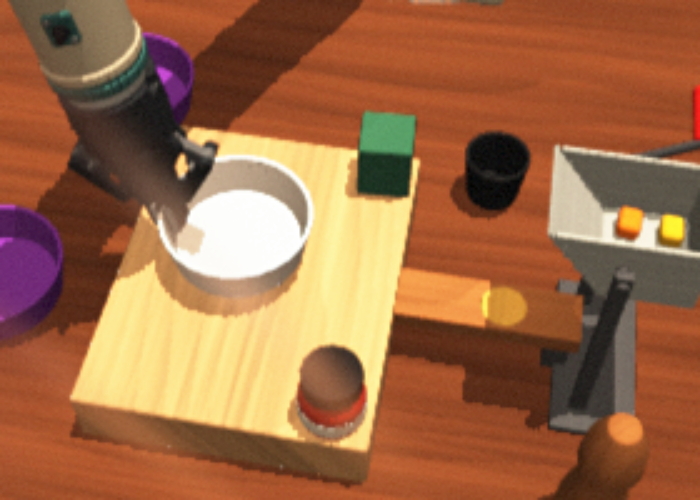

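Call:
send_rows --series '[[0,[0.03,0.2,0],[0,0,0]],[0,[0.03,0.4,0],[0,0,0]],[0,[0.04,0.55,0],[0,0,0]],[0,[0.04,0.65,0],[0,0,0]],[0,[0.04,0.65,0],[0,0,0]],[0,[0.03,0.6,0],[0,0,0]],[0,[0.03,0.45,0],[0,0,0]],[0,[0.03,0.32,0],[0,0,0]]]'

```text
clock: 5.22
eef_pos: [546.4, 73.0, 100.0]
tool_rot: [2.952, -0.001, -3.14]
force: [0.5, 0.4, -3.0]
width: 3.2
gripper_force: 59.8
```

Call:
send_rows --series '[[0,[0,0,0],[0,0,0]],[0,[0,0,0],[0,0,0]]]'

```text
clock: 5.48
eef_pos: [547.0, 69.0, 100.0]
tool_rot: [2.954, -0.0, 3.139]
force: [0.9, -0.3, -1.5]
width: 2.8
gripper_force: 59.7
```

```bash
python3 - <<'E'
from meas import *
rimfit('top',(548,130),112);rimfit('scene',(548,130),112)
E
```

```text
top 97 plane slope x,y,z0 [ 0.698  0.193 66.579] centre [541.4 123.6  68.4]
scene 442 plane slope x,y,z0 [ 1.4000e-02 -2.0000e-02  1.1003e+02] centre [548.3 129.4  61.7]
```

Call:
send_rows --series '[[0,[0,0.02,-0.05],[0,0,0]],[0,[0,0,-0.07],[0,0,0]],[0,[0,0,-0.05],[0,0,0]],[0,[0,0,-0.03],[0,0,0]],[0,[0,0,0],[0,0,0]],[0,[0,0,0],[0,0,0]]]'

```text
clock: 6.32
eef_pos: [546.8, 71.5, 88.4]
tool_rot: [2.953, -0.0, 3.141]
force: [-1.8, -1.6, 3.9]
width: 3.1
gripper_force: 60.9
```

Call:
send_rows --series '[[30,[0,0,0],[0,0,0]],[30,[0,0,0],[0,0,0]],[30,[0,0,0],[0,0,0]],[30,[0,0,0.2],[0,0,0]],[30,[0,0,0.5],[0,0,0]],[30,[0,-0.3,0.5],[-0.5,0,0]],[30,[0,-0.8,0.5],[-0.5,0,0]],[30,[0,-0.8,0.5],[-0.5,0,0]]]'

```text
clock: 7.32
eef_pos: [547.1, -43.2, 222.1]
tool_rot: [3.085, 0.001, -3.141]
force: [0.3, 0.2, -0.1]
width: 30.2
gripper_force: 0.0
```

Call:
send_rows --series '[[30,[-0.6,-0.6,0.5],[-0.66,0,0]],[30,[-0.6,-0.6,0.5],[0,0,0]],[30,[0,0,0],[0,0,0]]]'

```text
clock: 7.7
eef_pos: [473.5, -117.9, 283.3]
tool_rot: [-3.14, 0.004, 3.134]
force: [0.7, 0.5, -1.1]
width: 30.3
gripper_force: 0.0
```

```bash
python3 - <<'E'
from meas import *
for n in('top','scene'):
    d=rimfit(n,(548,130),102)
    a=d['img'][90:300,160:420,::-1] if n=='top' else d['img'][140:320,300:560,::-1]
    cv2.imwrite(f'pics/placed_{n}.png',cv2.resize(a,None,fx=2.5,fy=2.5))
E
```

```text
top 320 plane slope x,y,z0 [-1.70000e-02 -6.00000e-03  1.00033e+02] centre [547.9 128.7  61.6]
scene 573 plane slope x,y,z0 [ 1.7000e-02 -1.2000e-02  9.8863e+01] centre [548.1 132.2  61.5]
```

View pics/placed_top.png

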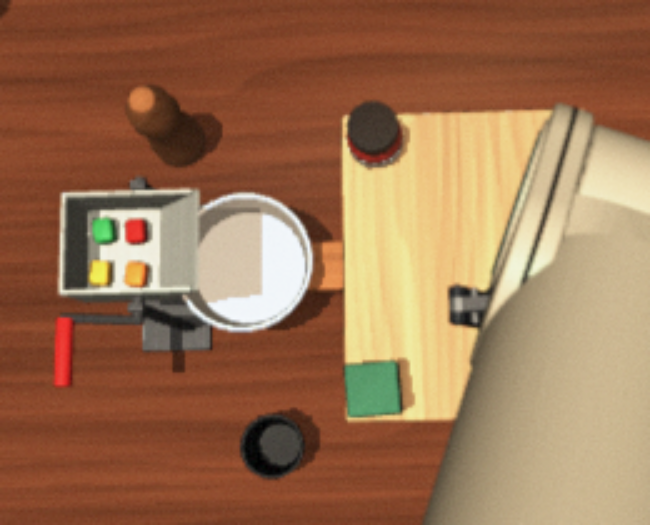

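Call:
send_rows --series '[[30,[-0.05,0.5,0.1],[0,0,0]],[30,[-0.05,0.8,0.1],[0,0,0]],[30,[-0.05,0.9,0],[0,0,0]],[30,[-0.05,0.9,0],[0,0,0]],[30,[-0.05,0.9,0],[0,0,0]],[30,[-0.05,0.9,0],[0,0,0]],[30,[-0.06,0.8,0],[0,0,0]],[30,[-0.06,0.41,0],[0,0,0]]]'

```text
clock: 8.8
eef_pos: [448.3, 257.1, 291.1]
tool_rot: [3.141, -0.002, -3.136]
force: [0.1, 0.4, -0.5]
width: 30.1
gripper_force: 0.0
```

Call:
send_rows --series '[[30,[0,0,0],[0,0,0]],[30,[0,0,0],[0,0,0]]]'

```text
clock: 9.05
eef_pos: [449.6, 251.7, 291.6]
tool_rot: [-3.14, -0.001, 3.141]
force: [-0.4, -0.3, 0.1]
width: 29.6
gripper_force: 0.0
```

```bash
python3 - <<'E'
from h import *
s=sensors.read_state();print(s['eef_pos'],s['tool_rot'],s['width'],s['qpos'].round(2))
a=[grab(n)['img'] for n in ('top','scene')]
a=[a[0][150:290,160:300],a[1][100:240,380:520]]
cv2.imwrite('pics/fork.png',cv2.resize(np.hstack(a)[:,:,::-1],None,fx=2.8,fy=2.8))
E
```

```text
[449.63992644 251.68035409 291.56368225] [-3.14033198e+00 -9.05564645e-04  3.14069677e+00] 29.606837966265395 [-0.75  0.39  0.26  1.84 -0.12  0.93  1.13]
```

View pics/fork.png

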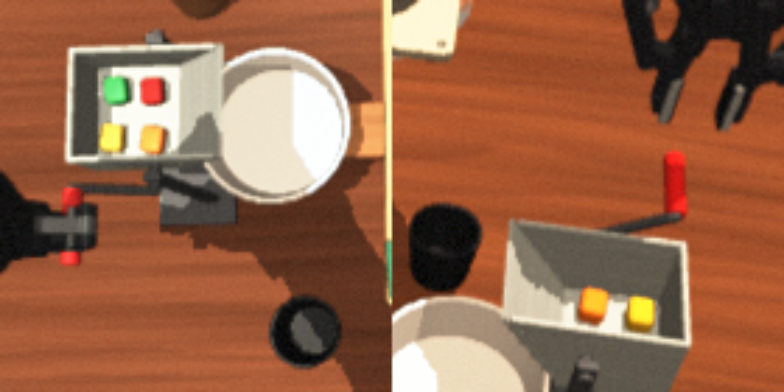

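The top view (left half) shows the open fingers straddling the red bar at about (70,225). I'll lower the fork over it.

Call:
send_rows --series '[[30,[0,0.01,-0.4],[0,0,0]],[30,[0,0,-0.4],[0,0,0]],[30,[0,0,-0.25],[0,0,0]],[30,[0,0,-0.13],[0,0,0]],[30,[0,0,0],[0,0,0]]]'

```text
clock: 9.78
eef_pos: [449.9, 252.5, 221.2]
tool_rot: [-3.141, -0.0, 3.14]
force: [-0.3, -0.2, 0.0]
width: 30.5
gripper_force: 0.0
```

Call:
send_rows --series '[[22,[0,0,0],[0,0,0]],[22,[0,0,0],[0,0,0]],[22,[0,-0.06,0],[0,0,0]],[22,[0,0,0],[0,0,0]]]'

```text
clock: 10.28
eef_pos: [449.9, 249.9, 221.7]
tool_rot: [3.14, 0.001, 3.141]
force: [-0.3, 1.6, 1.4]
width: 21.6
gripper_force: 1.2
```

Call:
send_rows --series '[[22,[0,-0.073,0.101],[0,0,0]],[22,[0,-0.086,0.091],[0,0,0]],[22,[0,-0.097,0.079],[0,0,0]],[22,[0,0,0],[0,0,0]]]'

```text
clock: 10.78
eef_pos: [450.0, 235.7, 239.0]
tool_rot: [3.138, 0.002, 3.141]
force: [-1.1, 5.9, 3.8]
width: 21.7
gripper_force: 2.8
```

```bash
cat >> meas.py <<'E'
def bar():
  for n in('top','scene'):
    d=grab(n);W=cloud(d);im=d['img'].astype(int)
    r=(im[...,0]>110)&(im[...,1]<60)&(im[...,2]<60)&(abs(W[...,0]-460)<35)&(abs(W[...,1]-202)<75)&(W[...,2]>200)
    if r.any(): P=W[r];print(n,len(P),np.median(P,0).round(1),np.percentile(P[:,2],95).round(1))
E
python3 -c "
from meas import *
bar();s=sensors.read_state();print(s['eef_pos'],s['force'],s['width'])"
```

```text
top 49 [480.7 234.4 243.5] 281.0
scene 169 [462.7 240.3 244.3] 246.7
[450.08011527 235.649055   238.82317357] [-0.90325999  6.43744793  2.95135707] 21.73960163439192
```

Call:
send_rows --series '[[22,[0,-0.106,0.067],[0,0,0]],[22,[0,-0.113,0.053],[0,0,0]],[22,[0,-0.119,0.038],[0,0,0]],[22,[0,-0.122,0.023],[0,0,0]],[22,[0,-0.125,0.008],[0,0,0]],[22,[0,-0.125,-0.008],[0,0,0]],[22,[0,-0.122,-0.023],[0,0,0]]]'

```text
clock: 11.75
eef_pos: [449.6, 183.0, 246.8]
tool_rot: [-3.141, -0.001, 3.14]
force: [0.5, 2.6, 1.1]
width: 21.8
gripper_force: 1.3
```

Call:
send_rows --series '[[22,[0,-0.119,-0.038],[0,0,0]],[22,[0,-0.113,-0.053],[0,0,0]],[22,[0,-0.106,-0.067],[0,0,0]],[22,[0,-0.097,-0.079],[0,0,0]],[22,[0,-0.086,-0.091],[0,0,0]],[22,[0,-0.073,-0.101],[0,0,0]],[22,[0,0,0],[0,0,0]]]'

```text
clock: 12.62
eef_pos: [449.9, 148.9, 220.9]
tool_rot: [3.141, 0.0, 3.141]
force: [1.5, 3.5, -2.9]
width: 22.0
gripper_force: 2.3
```

Call:
send_rows --series '[[22,[0,-0.03,-0.04],[0,0,0]],[22,[0,-0.03,-0.02],[0,0,0]],[22,[0,-0.03,0],[0,0,0]],[22,[0,0,0],[0,0,0]]]'

```text
clock: 13.12
eef_pos: [450.5, 148.6, 218.7]
tool_rot: [3.134, 0.003, -3.139]
force: [-1.9, 15.4, 5.5]
width: 22.2
gripper_force: 7.7
```

```bash
python3 - <<'E'
from meas import *
bar();a=[grab(n)['img'] for n in ('top','scene')]
a=[a[0][120:280,170:310],a[1][150:310,330:470]]
cv2.imwrite('pics/tip.png',cv2.resize(np.hstack(a)[:,:,::-1],None,fx=2.8,fy=2.8))
E
```

```text
scene 153 [461.4 153.7 228.7] 230.9
```

View pics/tip.png

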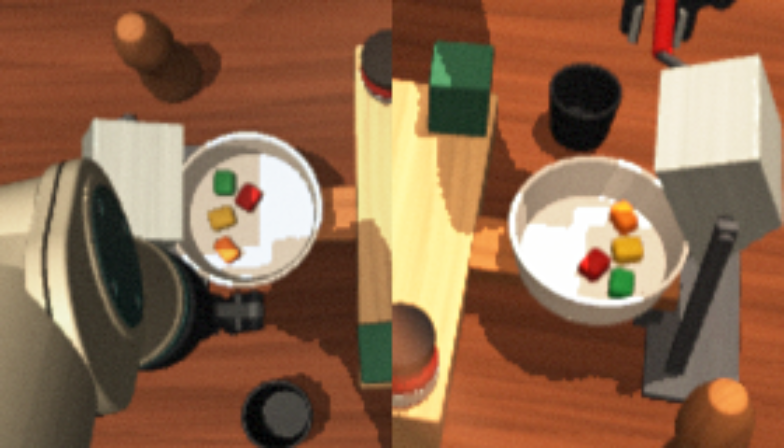

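All four caramels are in the bowl and the scoop is at its stop. Next I'll turn it back.

Call:
send_rows --series '[[22,[0,0.1,0.02],[0,0,0]],[22,[0,0.14,0.03],[0,0,0]],[22,[0,0.073,0.101],[0,0,0]],[22,[0,0.086,0.091],[0,0,0]],[22,[0,0.097,0.079],[0,0,0]],[22,[0,0.106,0.067],[0,0,0]],[22,[0,0.113,0.053],[0,0,0]],[22,[0,0.119,0.038],[0,0,0]]]'

```text
clock: 14.32
eef_pos: [450.2, 192.6, 247.1]
tool_rot: [-3.141, 0.001, 3.14]
force: [0.2, -3.2, 1.6]
width: 22.1
gripper_force: 1.5
```

Call:
send_rows --series '[[22,[0,0.122,0.023],[0,0,0]],[22,[0,0.125,0.008],[0,0,0]],[22,[0,0.125,-0.008],[0,0,0]],[22,[0,0.122,-0.023],[0,0,0]],[22,[0,0.119,-0.038],[0,0,0]],[22,[0,0.113,-0.053],[0,0,0]],[22,[0,0.106,-0.067],[0,0,0]],[22,[0,0.097,-0.079],[0,0,0]]]'

```text
clock: 15.32
eef_pos: [449.7, 249.1, 231.9]
tool_rot: [-3.142, -0.0, 3.141]
force: [-0.0, -1.9, 1.2]
width: 22.0
gripper_force: 0.7
```

Call:
send_rows --series '[[22,[0,0.086,-0.091],[0,0,0]],[22,[0,0.073,-0.101],[0,0,0]],[22,[0,0.02,-0.03],[0,0,0]],[22,[0,0.03,-0.02],[0,0,0]],[22,[0,0,0],[0,0,0]]]'

```text
clock: 15.95
eef_pos: [449.7, 258.4, 217.7]
tool_rot: [-3.138, -0.001, 3.139]
force: [-0.7, -8.1, 5.3]
width: 22.1
gripper_force: 3.9
```

Call:
send_rows --series '[[22,[0,0.03,0],[0,0,0]],[22,[0,0.03,0],[0,0,0]],[22,[0,0,0],[0,0,0]]]'

```text
clock: 16.32
eef_pos: [449.7, 258.6, 217.6]
tool_rot: [-3.133, -0.002, 3.137]
force: [-1.1, -14.4, 7.8]
width: 22.1
gripper_force: 7.4
```

Call:
send_rows --series '[[22,[0,-0.16,0],[0,0,0]],[30,[0,0,0],[0,0,0]],[30,[0,0,0],[0,0,0]],[30,[0,0,0.2],[0,0,0]],[30,[0,0,0.5],[0,0,0]],[30,[0,0,0.7],[0,0,0]],[30,[-0.3,0.6,0.3],[0,0,0]],[30,[-0.3,0.7,0],[0,0,0]]]'

```text
clock: 17.32
eef_pos: [414.6, 334.6, 322.7]
tool_rot: [3.138, 0.004, 3.139]
force: [0.2, 0.7, -0.0]
width: 30.0
gripper_force: 0.0
```

Call:
send_rows --series '[[30,[-0.3,0.7,0],[0,0,0]],[30,[-0.3,0.7,0],[0,0,0]],[30,[-0.3,0.7,0],[0,0,0]],[30,[0,0,0],[0,0,0]],[30,[0,0,0],[0,0,0]]]'

```text
clock: 17.95
eef_pos: [360.0, 458.9, 320.1]
tool_rot: [-3.141, 0.001, 3.141]
force: [0.0, -0.0, -0.5]
width: 29.9
gripper_force: 0.0
```

```bash
python3 - <<'E'
from meas import *
for n in('top','scene'):
    d=rimfit(n,(548,130),102);W=cloud(d)
    if n=='top':
        t=d['img'][110:290,165:325]
        for q,(u,v) in dict(jam=(309,142),caddy=(309,245),mill=(219,132),cup=(269,267)).items(): print(q,W[v,u].round(1))
    else: t=np.hstack([t,d['img'][130:310,330:490]])
bar();print(sensors.read_state()['force'])
cv2.imwrite('pics/end.png',cv2.resize(t[:,:,::-1],None,fx=2.4,fy=2.4))
E
```

```text
top 326 plane slope x,y,z0 [-1.7000e-02 -1.4000e-02  9.9553e+01] centre [548.  128.7  61.6]
jam [662.3   3.7 122.1]
caddy [427.    9.8 120.8]
mill [685.6 205.4 150.1]
cup [378.6 117.6   2.6]
scene 576 plane slope x,y,z0 [ 1.8000e-02 -1.2000e-02  9.8814e+01] centre [548.1 132.2  61.6]
top 154 [462.6 250.5 227.2] 230.5
scene 164 [461.3 254.  228.7] 231.5
[ 0.18677261 -0.71193653 -0.7634603 ]
```

View pics/end.png

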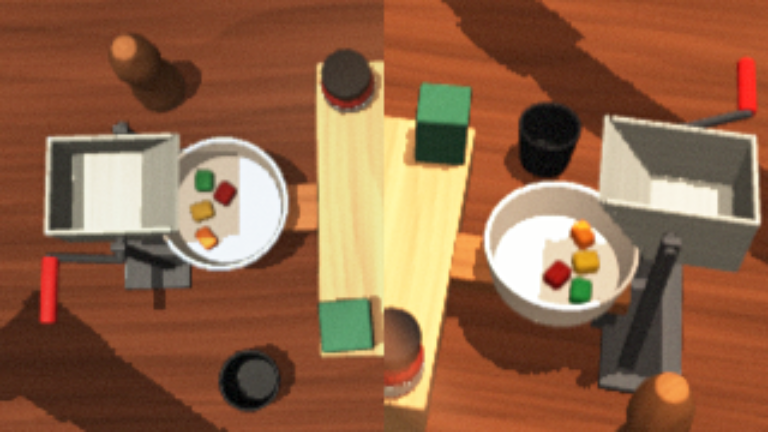

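The last picture shows the bowl level on the spot with all four caramels in it. The scoop is upright and empty, and the bystanders haven't moved.

```bash
python3 -c "
from cell import ctrl
print(ctrl.finish_job())"
```

```text
the job is handed in; nothing more can be done
None
```

The job is done and handed in at about 18 s: the bowl stands level within about 1 mm of the brass spot's centre with all four caramels in it, the scoop is back at its upright stop, and the jam jar, caddy, mill and cup have not moved.

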